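Level the coffee-machine stand under load

ROBOT

A 6-joint arm with a two-finger parallel gripper is mounted at the origin on a cart in front of the work surface, level with it; the furniture and walls round the work are solid. World frame = base frame: x ahead of the robot, y to its left, z up, the work surface at z = 0. Lengths are in m, angles in degrees, forces in N, time in s.
With the tool pointing down it reaches from about 0.25 to 0.725 m from the base axis. Payload 9.7 kg.
Tool frame: the origin (TCP) lies at the centre of the arm's flange, where the gripper is bolted on; the fingertips stand 173 mm ahead of it and the grasp point (between the pads) lies 155 mm ahead of it; z points along the fingers, y is the line along which they close (so a half turn about z gives the same grasp; the last joint's range is limited). The gripper opens to 85 mm and grips with 20 to 120 N. Pads are 22 mm wide; open, the fingers measure 114 mm over their backs; the gripper's body (76 mm by 85 mm) begins 54 mm behind the grasp point. The pads swing forward as they close: fully open they stand 13 mm farther back than shut.
Start: joints at [-63.083, 4.979, 10.078, 95.1, 0, 90], TCP at [0.249, -0.49, 0.405] pointing down, gripper open.
Joint ranges: [-179.16, 179.16], [-48.56, 103.87], [-65.8, 70.77], [-126.05, 130.52], [-82.76, 87.17], [-180, 180]. Speed limits (degrees/s): [127.2, 127.2, 147.25, 180, 180, 180].

INTERFACE

Orientations are given as [roll, pitch, yaw] about the fixed x, y, z axes, in that order (R = Rz(yaw) Ry(pitch) Rx(roll)).
In Python, from workcell import monitor, camera, get_calibration, bot gives the robot as it stands.
- The arm moves only by the tool carry_out, never from a script. Its argument "targets" is text: rows parted by semicolons, each of 7 numbers parted by spaces: the shift along the tool's x, y, z in units of 0.04 m (1.0 is 0.04 m), then the turn, a rotation vector about the tool's x, y, z in units of 0.1 rad (1.0 is 0.1 rad), then the opening, from -1 (shut) to 1 (fully open), so that 0 is half open. A call has exactly 8 rows; each row shifts and turns the commanded pose from where the row before left it, along the tool's axes as they then stand; what a row does not reach is not made up. A row lasts 1/12 s, in which the tool goes at most 41.7 mm and 7.16 degrees, less where a joint would pass 70% of its speed; a pose out of reach is approached as far as the arm can. A call with a number of a shift or a turn outside -1 to 1 is refused whole. A call with a gripper value outside its range is refused whole. The fingers move at their own pace and stop on an object; "newtons" is the grip in N (left out, the last holds). Time passes only in rows, so rows that do not move let the fingers close, or fill a call up. It gives the time, the measured TCP pose, the force, the opening and the grip force at its end, in the units of the state.
- monitor.get_obs(): the state, without advancing time (a new reading comes with each control period).
- camera(name): name is "side" or "top"; returns the picture (420x560x3 uint8, red, green, blue); there is no depth.
- get_calibration(name): a dict with "fx", "fy", "cx", "cy" (pixels), "view" (4x4, takes a point from world to camera coordinates). Camera axes: x right, y down, z forward; pixel columns grow to the right and rows downward; lengths in m; the calibration is good to about 2 mm. A picture is of the moment at which its call begins. get_calibration takes no time and is no camera call.
- bot.job_done(): hands the job in; it is judged then, once.
The state is a dict: "time": time; "q": joint angles; "qd": joint speeds; "joint_efforts": joint torques, N m; "ee_pos": TCP position; "tcp_rot": TCP orientation; "wrist_force": force on the tool from outside, world axes, zero at the start; "torque": the same for the moment, N m; "opening": finger opening in m; "grasp_force": force on a finger pad.
Only numpy, scipy, OpenCV 4.12 (cv2) and the standard library are available. Lean on these libraries where they do the work, as an engineer would, in place of code of your own. Each camera call takes 0.05 s, during which the arm holds its last target. There are 200 camera calls.

TASK

The low wooden stand on the worktop sags at its front and must be levelled under load: set the red spirit level upright inside the dark outline on the stand's board, lengthwise, and let go of it. Then grip the round black knob at the front of the board, push it down until the sprung board is fully down against its stop, and turn it until the bubble lies between the two black lines of the vial. Finish while still gripping the knob and holding it pressed right down, bubble between the lines, the level standing free in its outline and the other things on the worktop left alone.

Things in the scene. Friction and masses are not known exactly. Their poses are not given: they have to be found in the camera images.
- level_mid (a point): centre (half-way up) of the loose red spirit level, a box 140 mm long (x axis), 28 mm wide (y), 40 mm tall (z), 0.16 kg, black end caps; starts upright on the worktop. In the middle of its top lies a yellow-green vial with a whitish bubble 12 mm long and two black rings, the lines, 9 mm either side of the middle. Either way round on the stand is right.
- bubble (a joint): the bubble's place along the curved vial (400 mm radius), rad: 0 middle, positive towards the level's +x end, range +-0.055; equal to the slope in rad (0.01 = 4 mm). It goes to the higher end and takes about 1 s to settle; average the noisy reading. Wholly between the lines while within +-0.0075 (3 mm).
- bubble_mid (a point): the centre of the bubble, 36 mm above the level's underside
- outline (a point): centre of the dark 170 x 54 mm outline on the stand's wooden board, on its top surface, about 46 mm above the worktop; x runs along the board from front (knob) to rear, z is square to the board. Board 260 x 104 x 12 mm, front edge 175 mm and rear edge 85 mm from this point; it hinges about a line along y, 75 mm behind this point, on a fixed steel base.
- knob_grip (a point): round upright black knob, 40 mm across, 145 mm in front of the outline's centre; the point is on its axis, 24 mm above the board, 14 mm below its top (the grip begins 8 mm above the board). Clockwise from above raises the board's front, 0.036 rad of slope per rad; 0.5 to 1.45 rad clockwise are needed, stop at 2.2. Turns with 0.15 N m (0.25 under load) and stays where left.
- press (a joint): how far the board is pressed down on its cushion spring, rad: 0 unloaded (sprung up), 0.018 fully down on its stop. At the knob 4 mm of travel; starts to give at about 2 N, fully down at about 7 N. Let go, it springs up and the slope changes by 0.018, so the level is right only while pressed.
- tin_mid (a point): low printed tin, bystander, 75 mm across, 58 mm tall; its centre
- timer_mid (a point): red and white kitchen timer, bystander, 62 mm across, 53 mm tall; its centre
- shaker_mid (a point): small glass shaker with grey cap, bystander, 44 mm across, 90 mm tall; its centre
- mug_mid (a point): cream mug with striped bands near the left front of the worktop, bystander, 83 mm across, 90 mm tall; its centre
- machine (a point): foot of the black coffee machine, fixed, an obstacle 270 mm tall between the level and the stand; solid within 115 mm of this point, its head overhanging towards the front left; its round drip tray, 24 mm high, reaches 165 mm to the front left of this point. The way round its front, 0.42 m ahead of the robot, is free.
- mug3_mid (a point): striped cream mug at the left, bystander, 90 mm across, 100 mm tall; its centre

How it is judged (in metres and radians):
On the way:
1. the level stands upright in the outline, lengthwise, and has been let go (z of level_mid in the frame of outline between 0.016 and 0.023 m and horizontal distance between level_mid and outline below 0.02 m and angle between the x axis of level_mid and the x axis of outline, either way round below 0.2 rad and angle between level_mid's own z axis and vertical below 0.15 rad and contact force between the arm and level below 0.2 N), for 0.3 s.
At the end, for the whole second after the job is handed in: The robot still grips the knob (more than 4 N of finger contact) and holds the board pressed down (press joint above 0.015 of 0.018 rad); the bubble is within 3 mm of the middle (0.0075 rad); the level stands flat and upright within 20 mm and 0.2 rad of the outline, untouched by the robot (all of step 1 and angle between the z axis of level_mid and the z axis of outline, either way round below 0.03 rad and value of joint press above 0.015 rad and value of joint bubble between -0.0075 and 0.0075 rad and contact force between the fingers and knob above 4 N); the arm keeps its last pose, push and grip.
It fails at once if a bystander was moved more than 30 mm (distance of any of tin_mid, timer_mid, shaker_mid, mug_mid, mug3_mid from where it was at the start of the episode above 0.03 m).
It also fails if it takes over 61 s, if anything falls off the work surface, if the arm or the gripper's body presses on something with over 40 N, if the wrist force passes 120 N, or if a joint passes its speed limit or range.

## Working session

There is one attempt and no reset: what is moved stays moved. The work goes in short steps, Python scripts to look and compute and a tool call to move; the robot and the scene stay as the last step left them, time stands still between calls to the robot, and variables do not carry over. Pictures are saved under pics/ and viewed, at most 10 in all, crops included, and the job is handed in when it is done.

Besides the shell and the picture viewer there is one more tool, called in YAML: its name, and indented under it one key for each argument. carry_out: Moves the arm, as the interface text tells. Shifts and turns lie within -1 to 1; 1 stands for 0.04 m of shift or 0.1 rad of turn. Its arguments: {"type":"object","properties":{"targets":{"type":"string"},"newtons":{"type":"number"}},"required":["targets"]}

```bash
mkdir -p pics; ls
python3 - <<'E'
from workcell import monitor,camera,get_calibration
import cv2,numpy as np
print(monitor.get_obs())
for n in("side","top"):
    cv2.imwrite(f"pics/{n}0.png",camera(n)[:,:,::-1]); c=get_calibration(n); print(n,{k:np.round(v,4).tolist() for k,v in c.items()})
E
```

```text
pics
{'time': 0.0, 'q': array([-6.30834517e+01,  5.01087712e+00,  1.00331215e+01,  9.50969685e+01,
        7.13397166e-04,  8.99999670e+01]), 'qd': array([ 0.05728424,  0.07214487, -0.03805164,  0.08142521,  0.01611198,
       -0.02842499]), 'joint_efforts': array([ 5.95618585e-04, -5.20380878e+01,  4.64810872e+01,  1.61584339e-02,
        6.03636181e-05, -4.03130073e-06]), 'ee_pos': array([ 0.2489855 , -0.49042305,  0.4039731 ]), 'tcp_rot': array([-1.79925276e+02, -7.13439631e-04,  2.69165804e+01]), 'wrist_force': array([-0.12236568,  0.02614112, -0.16426894]), 'torque': array([-0.01468883, -0.00912992, -0.03239677]), 'grasp_force': 0.0, 'opening': 0.08516503979971075}
side {'fx': 441.4408, 'fy': 441.4408, 'cx': 281.4762, 'cy': 210.6075, 'view': [[0.9053, -0.4244, -0.0183, -0.5239], [-0.2105, -0.4109, -0.887, 0.0221], [0.3689, 0.8069, -0.4613, 1.1671], [0.0, 0.0, 0.0, 1.0]]}
top {'fx': 433.471, 'fy': 433.471, 'cx': 275.942, 'cy': 212.5848, 'view': [[0.0273, -0.9996, -0.004, -0.0129], [-0.9823, -0.0261, -0.1856, 0.5441], [0.1854, 0.009, -0.9826, 1.0419], [0.0, 0.0, 0.0, 1.0]]}
```

View pics/side0.png

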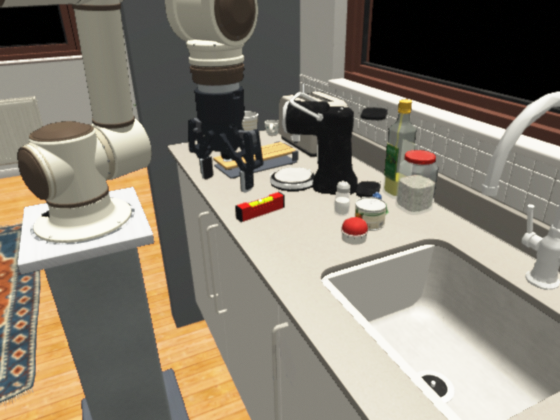

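View pics/top0.png

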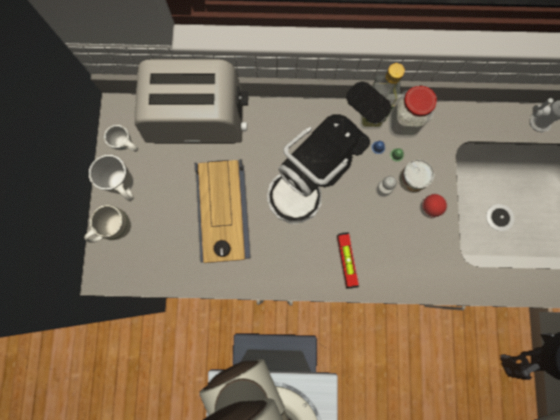

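Side view: the red level sits at about (261,206), its vial on top, and the gripper hides the stand. Top view: level centre is near (347,260), running (343,235) to (352,286). The stand's outline spans about (212,163) to (230,226), and the knob is at (222,248). The machine is at (325,145) with its tray at (295,197).

```bash
cat > h.py <<'E'
from workcell import monitor,camera,get_calibration,bot
import cv2,numpy as np
C={n:get_calibration(n) for n in("side","top")}
def K(n):
    c=C[n]; return np.array([[c["fx"],0,c["cx"]],[0,c["fy"],c["cy"]],[0,0,1]])
def P(n): return K(n)@np.array(C[n]["view"])[:3]
def plane(n,uv,z):
    H=P(n); A=np.c_[H[:,0],H[:,1],H[:,2]*z+H[:,3]]; s=np.linalg.solve(A,[*uv,1]); return s[:2]/s[2]
def tri(a,b):
    X=cv2.triangulatePoints(P("side"),P("top"),np.float64(a).reshape(2,1),np.float64(b).reshape(2,1))[:,0]; return X[:3]/X[3]
def px(n,X):
    v=P(n)@[*X,1]; return v[:2]/v[2]
def vial(img,box=None):
    h=cv2.cvtColor(img,cv2.COLOR_RGB2HSV); m=cv2.inRange(h,(22,120,90),(45,255,255))
    if box: 
        z=np.zeros_like(m); u0,v0,u1,v1=box; z[v0:v1,u0:u1]=m[v0:v1,u0:u1]; m=z
    return m
E
python3 - <<'E'
from h import *
S=cv2.imread("pics/side0.png")[:,:,::-1].copy();T=cv2.imread("pics/top0.png")[:,:,::-1].copy()
a=cv2.moments(vial(S,(230,190,290,222)),True);b=cv2.moments(vial(T,(335,230,360,290)),True)
a=(a["m10"]/a["m00"],a["m01"]/a["m00"]);b=(b["m10"]/b["m00"],b["m01"]/b["m00"])
print(a,b,"vial",tri(a,b))
h=cv2.cvtColor(T,cv2.COLOR_RGB2HSV);h2=h[225:295,330:365]
m=cv2.inRange(h2,(0,0,0),(180,255,255))*0
m=((h2[...,1]>130)|(h2[...,2]<60)).astype(np.uint8); p=np.argwhere(m)[:,::-1]+[330,225]
r=cv2.minAreaRect(p.astype(np.float32)); q=cv2.boxPoints(r); print(r)
for w in q: print(w,plane("top",w,.04))
for n,uv,z in [("o1",(212,163),.046),("o2",(229,162),.046),("o3",(232,226),.046),("o4",(213,227),.046),("knob",(222,247),.08),("tray",(295,197),.024),("mug3",(107,222),.09),("shaker",(387,185),.09)]: print(n,plane("top",uv,z))
big=np.hstack([cv2.resize(T[150:275,185:260],None,fx=4.6,fy=4.6,interpolation=2),cv2.resize(T[222:297,325:370],None,fx=7.6,fy=7.6,interpolation=2)[:570]][:1])
b2=cv2.resize(T[222:297,325:370],(345,575),interpolation=2)
cv2.imwrite("pics/crop.png",np.hstack([big,b2])[:,:,::-1]);print(big.shape)
E
```

```text
(261.31868131868134, 200.76923076923077) (347.8154761904762, 259.61309523809524) vial [ 0.43370604 -0.18191391  0.0351156 ]
((347.29217529296875, 259.94561767578125), (52.951839447021484, 12.11764907836914), 79.4608154296875)
[336.49292 235.02457] [ 0.49279996 -0.15228333]
[348.40613 232.80814] [ 0.49924141 -0.18230217]
[358.09143 284.86667] [ 0.3702586  -0.20569552]
[346.17822 287.0831 ] [ 0.3640659  -0.17631909]
o1 [0.67140557 0.17093717]
o2 [0.67524727 0.12702811]
o3 [0.50783647 0.11151563]
o4 [0.50401304 0.15924773]
knob [0.45062585 0.12955652]
tray [ 0.59186716 -0.04642624]
mug3 [0.50276442 0.41000506]
shaker [ 0.61302626 -0.26940635]
(575, 345, 3)
```

View pics/crop.png

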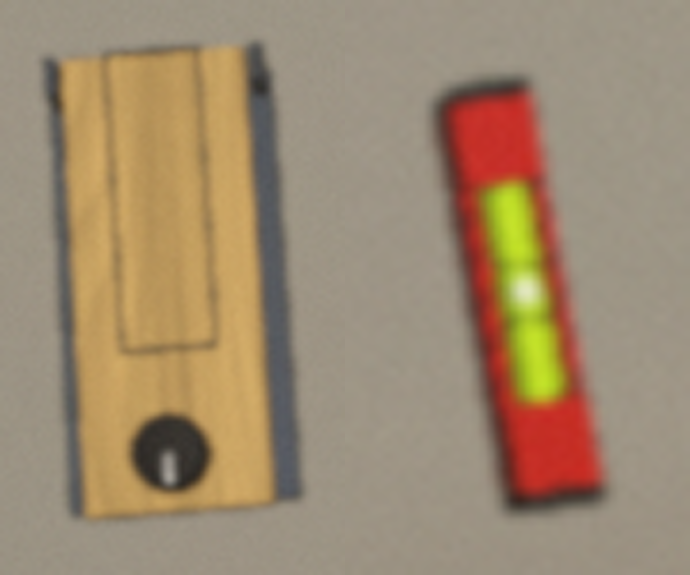

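The crop sharpens the positions. Outline corners are at (107,53), (198,47), (215,345) and (125,352), and the knob is at (171,453). The level's ends are at (487,90) and (556,500), with the bubble in mid-vial.

```bash
cat >> h.py <<'E'
from scipy.spatial.transform import Rotation as R
def go(x,y,z,yaw,pos=None,yaw0=None):
    "turn (units about tool z), then shifts in tool axes after the turn (units)"
    o=monitor.get_obs(); p=np.array(o["ee_pos"]) if pos is None else np.array(pos); y0=o["tcp_rot"][2] if yaw0 is None else yaw0
    t=-np.deg2rad(yaw-y0)/.1
    M=R.from_euler("xyz",[180,0,yaw],degrees=True).as_matrix()
    print("now",np.round(p,4),np.round(o["tcp_rot"],2),"turn",round(t,3),"shift",np.round(M.T@(np.array([x,y,z])-p)/.04,3))
E
python3 - <<'E'
from h import *
f=lambda u,v:((u+.5)/4.6-.5+185,(v+.5)/4.6-.5+150)
g=lambda u,v:((u+.5)/7.667-.5+325,(v+.5)/7.667-.5+222)
o=[plane("top",f(*c),.046) for c in [(107,53),(198,47),(215,345),(125,352)]]
print(np.round(o,4)); c=np.mean(o,0); d=o[0]+o[1]-o[2]-o[3]; print("outline",c,np.degrees(np.arctan2(d[1],d[0])),np.hypot(*d)/2)
k=plane("top",f(171,453),.08); print("knob",k,c-k,np.hypot(*(c-k)),np.degrees(np.arctan2(*(c-k)[::-1])))
e=[plane("top",g(*c),.04) for c in[(487,88),(556,497)]];d=e[0]-e[1];print("level",np.mean(e,0),np.hypot(*d),np.degrees(np.arctan2(d[1],d[0])))
go(.433,-.182,.27,10)
E
```

```text
[[0.6762 0.1819]
 [0.681  0.1308]
 [0.5113 0.1133]
 [0.5061 0.1624]]
outline [0.59366525 0.1471211 ] 6.210652661781069 0.17085168059771993
knob [0.44798063 0.12994916] [0.14568461 0.01717194] 0.1466931547616435 6.722472497950378
level [ 0.43524507 -0.29195613] 0.13356650813812806 8.357357445739762
now [ 0.249  -0.4904  0.4041] [-179.93    0.     26.92] turn 2.953 shift [ 5.869 -6.794  3.352]
```

carry_out:
  targets: "0 0 0.4 0 0 1 1; 0 0 0.4 0 0 1 1; 0 0 0.4 0 0 1 1; 0.6 -0.7 0.1 0 0 0 1; 0.6 -0.7 0.1 0 0 0 1; 0.6 -0.7 0.1 0 0 0 1; 0.6 -0.7 0.1 0 0 0 1; 0.6 -0.7 0.1 0 0 0 1"

```text
time: 0.77
ee_pos: [0.3439, -0.3306, 0.3362]
tcp_rot: [-180.0, 0.0, 9.7]
wrist_force: [2.0, -0.4, 1.1]
opening: 0.0854
grasp_force: 0.0
```

carry_out:
  targets: "0.6 -0.7 0.2 0 0 0 1; 0.6 -0.7 0.2 0 0 0 1; 0.6 -0.7 0.2 0 0 0 1; 0.6 -0.7 0.2 0 0 0 1; 0.4 -0.4 0.2 0 0 0 1; 0 0 0 0 0 0 1; 0 0 0 0 0 0 1; 0 0 0 0 0 0 1"

```text
time: 1.43
ee_pos: [0.4322, -0.1873, 0.2967]
tcp_rot: [180.0, 0.0, 9.8]
wrist_force: [0.6, -0.2, -0.4]
opening: 0.0854
grasp_force: 0.0
```

Run:
```python
from h import *
g=lambda u,v:((u+.5)/7.667-.5+325,(v+.5)/7.667-.5+222)
e=[plane("top",g(*c),.04) for c in[(142,88),(211,497)]];d=e[0]-e[1];print("level",np.mean(e,0),np.hypot(*d),np.degrees(np.arctan2(d[1],d[0])))
go(.433,-.182,.185,9.5); print(monitor.get_obs()["time"])
S=camera("side");T=camera("top")
b=np.hstack([cv2.resize(S[110:220,180:320],(700,550),interpolation=2)])
cv2.imwrite("pics/s1.png",b[:,:,::-1])
```

```text
level [ 0.43221807 -0.1798842 ] 0.13394912502730158 9.445249821550114
now [ 0.4322 -0.1873  0.2967] [1.80e+02 3.00e-02 9.75e+00] turn 0.044 shift [ 0.041 -0.126  2.792]
1.4333
```

View pics/s1.png

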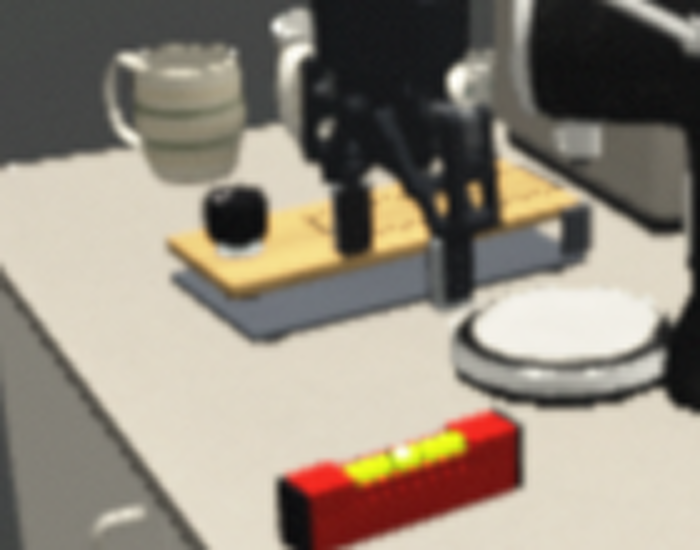

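The knob is in clear view: its top centre is near crop (235,190), which is side (227,148), and the board is sloping. The level is right under the gripper, so I'm going down.

carry_out:
  targets: "0.04 -0.13 0.5 0 0 0 1; 0 0 0.5 0 0 0 1; 0 0 0.5 0 0 0 1; 0 0 0.5 0 0 0 1; 0 0 0.5 0 0 0 1; 0 0 0.3 0 0 0 1; 0 0 0 0 0 0 1; 0 0 0 0 0 0 1"

```text
time: 2.2
ee_pos: [0.4328, -0.1822, 0.1849]
tcp_rot: [-180.0, 0.0, 9.7]
wrist_force: [-0.7, 0.0, 0.2]
opening: 0.0856
grasp_force: 0.0
```

carry_out:
  targets: "0 0 0 0 0 0 -1; 0 0 0 0 0 0 -1; 0 0 0 0 0 0 -1; 0 0 0 0 0 0 -1; 0 0 0 0 0 0 -1; 0 0 0 0 0 0 -1; 0 0 0 0 0 0 -1; 0 0 0 0 0 0 -1"
  newtons: 40

```text
time: 2.87
ee_pos: [0.4333, -0.1817, 0.1854]
tcp_rot: [180.0, -0.1, 9.7]
wrist_force: [-0.2, 1.5, 5.9]
opening: 0.0276
grasp_force: 41.1
```

Run:
```python
from h import *
k=tri((227,148),(222,248.4)); print("knob top",k)
print(tri((180+500/5,110+168/5),(185+198/4.6,150+47/4.6)), "outline rear right?")
print(monitor.get_obs()); 
S=camera("side"); T=camera("top")
cv2.imwrite("pics/s2.png",cv2.resize(S[140:240,200:325],(750,600),interpolation=2)[:,:,::-1])
```

```text
knob top [0.44847217 0.12871068 0.08217197]
[0.65558281 0.13266865 0.06735274] outline rear right?
{'time': 2.8667, 'q': array([-2.27526514e+01, -4.35957615e+00, -2.36844478e+01,  7.06132388e+01,
        3.64102051e-03,  1.47514674e+02]), 'qd': array([ 0.09546899, -0.01707994, -0.01774586, -0.03779718,  0.02304717,
       -0.08017175]), 'joint_efforts': array([-1.88491764e-01, -3.80187070e+01,  4.30207443e+01, -3.72787882e-01,
       -6.94661681e-02,  5.45362593e-03]), 'ee_pos': array([ 0.43329792, -0.18171279,  0.18536728]), 'tcp_rot': array([ 1.79969831e+02, -5.41611548e-02,  9.73269122e+00]), 'wrist_force': array([-0.1725871 ,  1.4992735 ,  5.94538047]), 'torque': array([ 0.08747538,  0.14625767, -0.01415581]), 'grasp_force': 41.103941202163696, 'opening': 0.027562737258282028}
```

Gripped. Joint 6 satisfies q6 = q1 − yaw + 180, so at the stand it would pass 180° with this yaw. I'll lift the level and turn it half round (yaw → 186°), which the task allows.

carry_out:
  targets: "0 0 -0.5 0 0 0 -1; 0 0 -0.5 0 0 0 -1; 0 0 -0.5 0 0 0 -1; 0 0 -0.5 0 0 -0.8 -1; 0 0 -0.5 0 0 -1 -1; 0 0 -0.4 0 0 -1 -1; 0 0 0 0 0 -1 -1; 0 0 0 0 0 -1 -1"

```text
time: 3.63
ee_pos: [0.4332, -0.1817, 0.3015]
tcp_rot: [179.9, -0.0, 37.5]
wrist_force: [0.2, -0.2, -2.8]
opening: 0.0276
grasp_force: 40.1
```

carry_out:
  targets: "0 0 0 0 0 -1 -1; 0 0 0 0 0 -1 -1; 0 0 0 0 0 -1 -1; 0 0 0 0 0 -1 -1; 0 0 0 0 0 -1 -1; 0 0 0 0 0 -1 -1; 0 0 0 0 0 -1 -1; 0 0 0 0 0 -1 -1"

```text
time: 4.3
ee_pos: [0.433, -0.1816, 0.3002]
tcp_rot: [-179.9, -0.0, 83.4]
wrist_force: [0.4, 0.5, -2.5]
opening: 0.0273
grasp_force: 40.1
```

carry_out:
  targets: "0 0 0 0 0 -1 -1; 0 0 0 0 0 -1 -1; 0 0 0 0 0 -1 -1; 0 0 0 0 0 -1 -1; 0 0 0 0 0 -1 -1; 0 0 0 0 0 -1 -1; 0 0 0 0 0 -1 -1; 0 0 0 0 0 -1 -1"

```text
time: 4.97
ee_pos: [0.433, -0.1816, 0.3002]
tcp_rot: [-180.0, -0.0, 129.2]
wrist_force: [1.2, 0.2, -1.1]
opening: 0.0279
grasp_force: 40.1
```

carry_out:
  targets: "0 0 0 0 0 -1 -1; 0 0 0 0 0 -1 -1; 0 0 0 0 0 -1 -1; 0 0 0 0 0 -1 -1; 0 0 0 0 0 -1 -1; 0 0 0 0 0 -1 -1; 0 0 0 0 0 -1 -1; 0 0 0 0 0 -1 -1"

```text
time: 5.63
ee_pos: [0.433, -0.1816, 0.3002]
tcp_rot: [180.0, -0.1, 175.0]
wrist_force: [0.1, -0.2, -2.4]
opening: 0.0274
grasp_force: 40.1
```

carry_out:
  targets: "0 0 0 0 0 -1 -1; 0 0 0 0 0 -1 -1; 0 0 0 0 0 0 -1; 0 0 0 0 0 0 -1; 0 0 0 0 0 0 -1; 0 0 0 0 0 0 -1; 0 0 0 0 0 0 -1; 0 0 0 0 0 0 -1"

```text
time: 6.3
ee_pos: [0.4331, -0.1817, 0.3007]
tcp_rot: [180.0, -0.0, -173.9]
wrist_force: [0.2, -0.6, -2.2]
opening: 0.0274
grasp_force: 40.1
```

Run:
```python
from h import *
go(.415,.14,.29,186.3)
print(monitor.get_obs()["q"])
```

```text
now [ 0.4331 -0.1817  0.3007] [ 180.     -0.   -173.85] turn -62.859 shift [-0.434  8.043  0.267]
[-2.27571316e+01 -6.83867186e+00 -1.30827790e+01  8.37572153e+01
  3.31031545e-05 -2.89038851e+01]
```

carry_out:
  targets: "0.45 0.5 0 0 0 0 -1; 0 0.8 0 0 0 0 -1; 0 0.8 0 0 0 0 -1; 0 0.8 0 0 0 0 -1; 0 0.8 0 0 0 0 -1; 0 0.8 0 0 0 0 -1; 0 0.8 0 0 0 0 -1; 0 0.8 0 0 0 0 -1"

```text
time: 6.97
ee_pos: [0.3883, 0.0604, 0.3009]
tcp_rot: [180.0, 0.0, -173.9]
wrist_force: [1.2, 0.2, -2.5]
opening: 0.0271
grasp_force: 40.3
```

carry_out:
  targets: "-0.5 0.8 0 0 0 0 -1; -0.4 0.8 0 0 0 0 -1; 0 0.4 0 0 0 0 -1; 0 0 0 0 0 0 -1; 0 0 0 0 0 0 -1; 0 0 0 0 0 0 -1; 0 0 0 0 0 0 -1; 0 0 0 0 0 0 -1"

```text
time: 7.63
ee_pos: [0.416, 0.1416, 0.3008]
tcp_rot: [-180.0, 0.0, -173.9]
wrist_force: [-0.3, -0.0, -1.9]
opening: 0.0272
grasp_force: 40.4
```

Run:
```python
from h import *
go(.596,.147,.29,-173.7)
print(monitor.get_obs()["q"])
```

```text
now [0.416  0.1416 0.3008] [-1.8000e+02  2.0000e-02 -1.7389e+02] turn -0.033 shift [-4.489 -0.359  0.271]
[ 1.87947885e+01 -1.10489033e+01 -1.67461639e+01  8.42841420e+01
 -4.95525228e-03  1.26838426e+01]
```

carry_out:
  targets: "-0.75 -0.06 0 0 0 0 -1; -0.75 -0.06 0 0 0 0 -1; -0.75 -0.06 0 0 0 0 -1; -0.75 -0.06 0 0 0 0 -1; -0.75 -0.06 0 0 0 0 -1; -0.75 -0.06 0 0 0 0 -1; 0 0 0 0 0 0 -1; 0 0 0.5 0 0 0 -1"

```text
time: 8.3
ee_pos: [0.5986, 0.1466, 0.283]
tcp_rot: [180.0, 0.2, -173.9]
wrist_force: [1.7, 0.0, -0.7]
opening: 0.0274
grasp_force: 40.5
```

carry_out:
  targets: "0 0 0.5 0 0 0 -1; 0 0 0.4 0 0 0 -1; 0 0 0 0 0 0 -1; 0 0 0 0 0 0 -1; 0 0 0 0 0 0 -1; 0 0 0 0 0 0 -1; 0 0 0 0 0 0 -1; 0 0 0 0 0 0 -1"

```text
time: 8.97
ee_pos: [0.5966, 0.1475, 0.2457]
tcp_rot: [180.0, 0.1, -173.8]
wrist_force: [-1.0, 0.2, -2.5]
opening: 0.0275
grasp_force: 40.3
```

Run:
```python
from h import *
go(.596,.147,.234,-173.7)
S=camera("side"); T=camera("top")
cv2.imwrite("pics/s3.png",np.hstack([cv2.resize(S[100:200,190:310],(480,400),interpolation=2),cv2.resize(T[150:275,190:265],(240,400),interpolation=2)])[:,:,::-1])
```

```text
now [0.5966 0.1475 0.2457] [ 1.7999e+02  8.0000e-02 -1.7380e+02] turn -0.018 shift [ 0.017 -0.011  0.293]
```

View pics/s3.png

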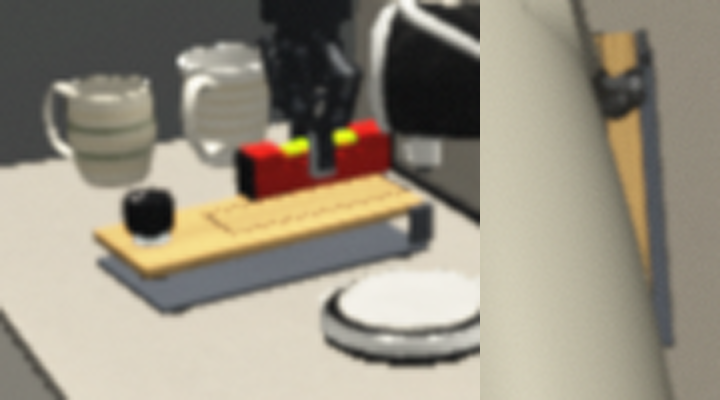

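The level hovers just above the outline, parallel to it: it spans crop (240,150) to (390,125), with the outline beneath. I'm lowering it gently.

carry_out:
  targets: "0 0 0.06 0 0 0 -1; 0 0 0.06 0 0 0 -1; 0 0 0.06 0 0 0 -1; 0 0 0.06 0 0 0 -1; 0 0 0.04 0 0 0 -1; 0 0 0 0 0 0 -1; 0 0 0 0 0 0 -1; 0 0 0 0 0 0 -1"

```text
time: 9.73
ee_pos: [0.5965, 0.1475, 0.2336]
tcp_rot: [180.0, 0.0, -173.8]
wrist_force: [0.1, 1.2, -1.7]
opening: 0.0274
grasp_force: 40.3
```

carry_out:
  targets: "0 0 0.03 0 0 0 -1; 0 0 0 0 0 0 -1; 0 0 0.02 0 0 0 -1; 0 0 0 0 0 0 -1; 0 0 0 0 0 0 -1; 0 0 0 0 0 0 -1; 0 0 0 0 0 0 -1; 0 0 0 0 0 0 -1"

```text
time: 10.4
ee_pos: [0.5965, 0.1475, 0.2315]
tcp_rot: [180.0, 0.0, -173.8]
wrist_force: [0.1, -0.6, -1.1]
opening: 0.0274
grasp_force: 40.3
```

carry_out:
  targets: "0 0 0.03 0 0 0 -1; 0 0 0 0 0 0 -1; 0 0 0.02 0 0 0 -1; 0 0 0 0 0 0 -1; 0 0 0 0 0 0 -1; 0 0 0 0 0 0 -1; 0 0 0 0 0 0 -1; 0 0 0 0 0 0 -1"

```text
time: 11.07
ee_pos: [0.5964, 0.1476, 0.2303]
tcp_rot: [180.0, 0.0, -173.8]
wrist_force: [-5.0, 0.4, 6.1]
opening: 0.0276
grasp_force: 41.4
```

Contact at last, so I'm letting go and backing straight up.

carry_out:
  targets: "0 0 0 0 0 0 1; 0 0 0 0 0 0 1; 0 0 0 0 0 0 1; 0 0 0 0 0 0 1; 0 0 0 0 0 0 1; 0 0 0 0 0 0 1; 0 0 0 0 0 0 1; 0 0 0 0 0 0 1"

```text
time: 11.73
ee_pos: [0.5965, 0.1475, 0.2294]
tcp_rot: [-180.0, -0.0, -173.8]
wrist_force: [0.5, -0.1, -0.1]
opening: 0.0856
grasp_force: 0.0
```

carry_out:
  targets: "0 0 -0.2 0 0 0 1; 0 0 -0.4 0 0 0 1; 0 0 -0.5 0 0 0 1; 0 0 -0.5 0 0 0 1; 0.8 0 0 0 0 0 1; 0.8 0 0 0 0 0 1; 0.8 0 0 0 0 0 1; 0.8 0 0 0 0 0 1"

```text
time: 12.4
ee_pos: [0.4679, 0.1335, 0.2939]
tcp_rot: [180.0, 0.0, -173.8]
wrist_force: [-0.6, 0.2, 0.1]
opening: 0.0854
grasp_force: 0.0
```

Run:
```python
from h import *
go(.4485,.1295,.223,-173.8)
o=monitor.get_obs();print(o["wrist_force"],o["q"],o["time"])
S=camera("side"); T=camera("top")
cv2.imwrite("pics/s4.png",np.hstack([cv2.resize(S[100:200,190:310],(480,400),interpolation=2),cv2.resize(T[150:275,190:265],(240,400),interpolation=2)])[:,:,::-1])
```

```text
now [0.4679 0.1335 0.2939] [ 1.7999e+02  3.0000e-02 -1.7381e+02] turn -0.002 shift [ 0.493 -0.046  1.774]
[-0.57293913  0.15609491  0.14929328] [ 1.59195057e+01 -4.47881666e+00 -1.16527177e+01  8.27978861e+01
  1.17054283e-03  9.72849252e+00] 12.4
```

View pics/s4.png

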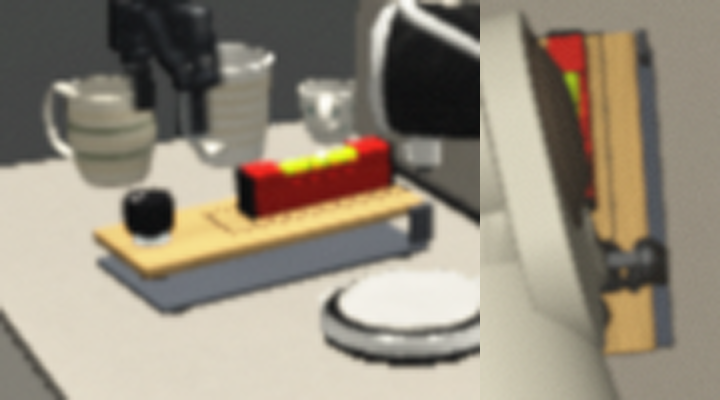

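The level stands free in the outline: it spans crop (238,185) to (392,160) in the side view, with its vial clear. Next is the knob.

carry_out:
  targets: "0.49 -0.05 0.2 0 0 0 1; 0 0 0.3 0 0 0 1; 0 0 0.3 0 0 0 1; 0 0 0.3 0 0 0 1; 0 0 0.3 0 0 0 1; 0 0 0.3 0 0 0 1; 0 0 0.07 0 0 0 1; 0 0 0 0 0 0 1"

```text
time: 13.17
ee_pos: [0.4498, 0.1295, 0.2211]
tcp_rot: [-180.0, -0.1, -173.8]
wrist_force: [-0.1, 0.4, -0.1]
opening: 0.0853
grasp_force: 0.0
```

carry_out:
  targets: "0 0 0 0 0 0 -1; 0 0 0 0 0 0 -1; 0 0 0 0 0 0 -1; 0 0 0 0 0 0 -1; 0 0 0 0 0 0 -1; 0 0 0 0 0 0 -1; 0 0 0 0 0 0 -1; 0 0 0 0 0 0 -1"
  newtons: 60

```text
time: 13.83
ee_pos: [0.4501, 0.1297, 0.223]
tcp_rot: [180.0, 0.0, -173.8]
wrist_force: [0.2, 3.3, 2.2]
opening: 0.0386
grasp_force: 59.9
```

```bash
cat >> h.py <<'E'
LEV=None
def bubble(n=8,save=None):
    "side view: average n pictures; profile along the vial axis"
    S=np.mean([camera("side").astype(float) for _ in range(n)],0)
    if save: cv2.imwrite(save,cv2.resize(S[120:160,240:300].astype(np.uint8),(780,520),interpolation=2)[:,:,::-1])
    return S
E
python3 - <<'E'
from h import *
print(monitor.get_obs()["wrist_force"],monitor.get_obs()["ee_pos"])
S=bubble(4,"pics/b0.png"); np.save("S0.npy",S)
m=vial(S.astype(np.uint8),(245,115,300,160)); p=np.argwhere(m)[:,::-1]; print(p.min(0),p.max(0),p.mean(0))
# predicted positions for the level in place
c=np.array([.5965,.1475]);d=np.array([np.cos(np.deg2rad(6.2)),np.sin(np.deg2rad(6.2))])
for s in(-70,-30,-9,0,9,30,70): print(s,px("side",[*(c+d*s/1000),.046+.036+s/1000*.02]).round(2))
E
```

```text
[0.24842649 3.328209   2.22173878] [0.45009904 0.12969471 0.2230296 ]
[260 137] [278 143] [269.45098039 139.8627451 ]
-70 [248.38 143.69]
-30 [259.15 141.21]
-9 [264.69 139.94]
0 [267.05 139.4 ]
9 [269.39 138.86]
30 [274.81 137.61]
70 [284.94 135.28]
```

View pics/b0.png

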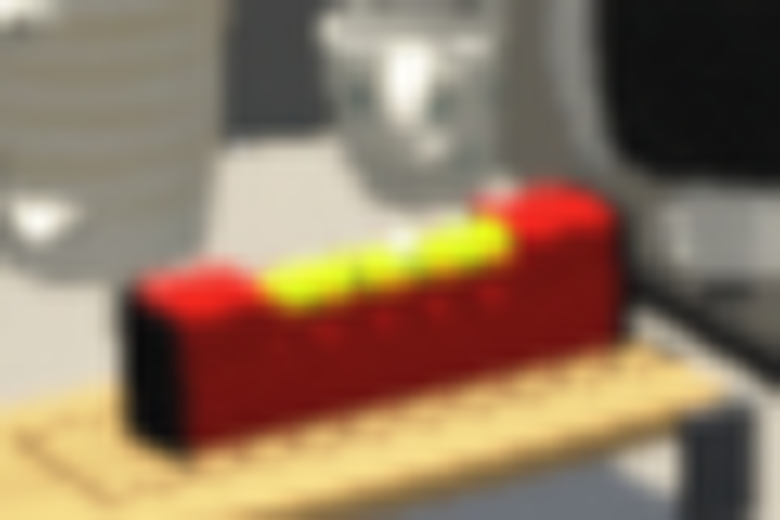

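The vial is sharp: the lines are at crop x ≈ 350 and 418, with the bubble near 405, so it sits about 5 mm towards the rear (higher) end. Now pressing down.

carry_out:
  targets: "0 0 0.03 0 0 0 -1; 0 0 0.03 0 0 0 -1; 0 0 0.03 0 0 0 -1; 0 0 0.03 0 0 0 -1; 0 0 0 0 0 0 -1; 0 0 0 0 0 0 -1; 0 0 0 0 0 0 -1; 0 0 0 0 0 0 -1"
  newtons: 60

```text
time: 14.7
ee_pos: [0.45, 0.1296, 0.2191]
tcp_rot: [180.0, 0.1, -173.8]
wrist_force: [-5.3, 1.8, 14.4]
opening: 0.0388
grasp_force: 61.3
```

carry_out:
  targets: "0 0 -0.02 0 0 1 -1; 0 0 -0.02 0 0 1 -1; 0 0 -0.02 0 0 1 -1; 0 0 -0.02 0 0 1 -1; 0 0 -0.02 0 0 1 -1; 0 0 0 0 0 0 -1; 0 0 0 0 0 0 -1; 0 0 0 0 0 0 -1"

```text
time: 15.37
ee_pos: [0.45, 0.1296, 0.223]
tcp_rot: [180.0, 0.0, 157.5]
wrist_force: [-4.5, 0.7, 14.8]
opening: 0.0386
grasp_force: 61.2
```

carry_out:
  targets: "0 0 0 0 0 0 -1; 0 0 0 0 0 0 -1; 0 0 0 0 0 0 -1; 0 0 0 0 0 0 -1; 0 0 0 0 0 0 -1; 0 0 0 0 0 0 -1; 0 0 0 0 0 0 -1; 0 0 0 0 0 0 -1"

```text
time: 16.03
ee_pos: [0.45, 0.1296, 0.2231]
tcp_rot: [180.0, 0.0, 157.5]
wrist_force: [-4.4, 0.4, 14.7]
opening: 0.0388
grasp_force: 61.2
```

```bash
cat >> h.py <<'E'
def prof(S):
    "along the vial: blue channel (white bubble) and yellow-green brightness (dark lines), arclength px from the vial start"
    m=vial(S.astype(np.uint8),(245,115,300,160)); p=np.argwhere(m)[:,::-1].astype(np.float32)
    vx,vy,x0,y0=cv2.fitLine(p,cv2.DIST_L2,0,.01,.01).ravel()
    if vx<0: vx,vy=-vx,-vy
    t=np.arange(-14,14.01,.5); n=np.array([-vy,vx]); out=[]
    for k in t:
        q=[np.array([x0+vx*k,y0+vy*k])+n*w for w in(-1.5,-1,-.5,0,.5)]
        out.append(np.mean([cv2.getRectSubPix(S.astype(np.float32),(1,1),tuple(map(float,c)))[0,0] for c in q],0))
    out=np.array(out)
    for k,o in zip(t,out): print(f"{x0+vx*k:.1f}:{o[1]:.0f}/{o[2]:.0f}",end=" ")
    print()
E
python3 - <<'E'
from h import *
prof(np.load("S0.npy")); o=monitor.get_obs(); print(o["wrist_force"],o["ee_pos"])
S=bubble(4,"pics/b1.png"); np.save("S1.npy",S); prof(S)
E
```

```text
255.8:44/36 256.3:45/37 256.8:46/38 257.3:48/39 257.8:53/44 258.2:63/51 258.7:82/58 259.2:106/65 259.7:140/67 260.2:173/69 260.7:198/69 261.2:218/69 261.7:230/70 262.1:238/71 262.6:239/70 263.1:239/69 263.6:238/69 264.1:238/69 264.6:237/68 265.1:236/67 265.6:234/67 266.0:232/68 266.5:225/70 267.0:219/71 267.5:223/71 268.0:230/71 268.5:234/75 269.0:236/81 269.5:236/94 269.9:236/112 270.4:233/123 270.9:230/126 271.4:229/119 271.9:228/100 272.4:229/85 272.9:232/73 273.3:234/66 273.8:235/65 274.3:236/65 274.8:237/65 275.3:237/63 275.8:235/55 276.3:229/44 276.8:224/37 277.2:217/31 277.7:198/31 278.2:167/33 278.7:122/33 279.2:82/32 279.7:57/32 280.2:41/31 280.7:39/31 281.1:38/31 281.6:38/31 282.1:38/31 282.6:37/30 283.1:37/30 
[-4.43021349  0.3979571  14.6627843 ] [0.44997342 0.12958382 0.22305609]
255.8:41/33 256.3:41/34 256.7:42/35 257.2:45/36 257.7:52/41 258.2:63/46 258.7:83/52 259.2:108/59 259.7:138/62 260.2:168/63 260.6:195/63 261.1:216/63 261.6:228/65 262.1:235/67 262.6:238/67 263.1:237/66 263.6:234/67 264.0:234/67 264.5:235/67 265.0:235/65 265.5:233/65 266.0:231/67 266.5:224/68 267.0:217/69 267.4:221/70 267.9:228/70 268.4:233/73 268.9:236/80 269.4:236/92 269.9:236/109 270.4:234/121 270.8:233/122 271.3:233/116 271.8:235/99 272.3:236/84 272.8:236/74 273.3:236/67 273.8:236/67 274.3:237/67 274.7:238/68 275.2:238/67 275.7:234/58 276.2:229/47 276.7:224/39 277.2:219/33 277.7:199/33 278.1:172/34 278.6:128/34 279.1:87/33 279.6:61/33 280.1:44/33 280.6:41/32 281.1:40/32 281.5:39/31 282.0:39/31 282.5:39/31 283.0:38/31
```

View pics/b1.png

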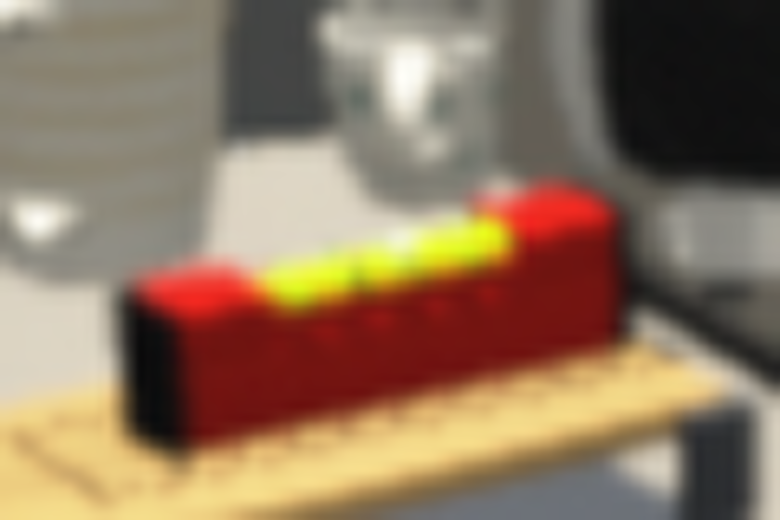

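The bubble is unchanged at column 270.7, since the 0.5 rad turn cancelled the press. The lines are at about 267.0 and 271.8, so it is still some 5 mm rearward. I'll turn about 0.38 rad more.

carry_out:
  targets: "0 0 -0.02 0 0 1 -1; 0 0 -0.02 0 0 1 -1; 0 0 -0.02 0 0 1 -1; 0 0 -0.02 0 0 0.8 -1; 0 0 0 0 0 0 -1; 0 0 0 0 0 0 -1; 0 0 0 0 0 0 -1; 0 0 0 0 0 0 -1"

```text
time: 16.9
ee_pos: [0.4498, 0.1295, 0.226]
tcp_rot: [180.0, 0.0, 135.8]
wrist_force: [-4.1, 0.7, 12.8]
opening: 0.0388
grasp_force: 61.2
```

carry_out:
  targets: "0 0 0 0 0 0 -1; 0 0 0 0 0 0 -1; 0 0 0 0 0 0 -1; 0 0 0 0 0 0 -1; 0 0 0 0 0 0 -1; 0 0 0 0 0 0 -1; 0 0 0 0 0 0 -1; 0 0 0 0 0 0 -1"

```text
time: 17.57
ee_pos: [0.4498, 0.1295, 0.226]
tcp_rot: [180.0, 0.0, 135.8]
wrist_force: [-4.0, -0.1, 13.3]
opening: 0.0384
grasp_force: 61.2
```

carry_out:
  targets: "0 0 0 0 0 0 -1; 0 0 0 0 0 0 -1; 0 0 0 0 0 0 -1; 0 0 0 0 0 0 -1; 0 0 0 0 0 0 -1; 0 0 0 0 0 0 -1; 0 0 0 0 0 0 -1; 0 0 0 0 0 0 -1"

```text
time: 18.23
ee_pos: [0.4498, 0.1295, 0.226]
tcp_rot: [180.0, 0.0, 135.8]
wrist_force: [-4.6, 0.4, 13.4]
opening: 0.0384
grasp_force: 61.2
```

Run:
```python
from h import *
o=monitor.get_obs(); print(o["wrist_force"],o["ee_pos"])
S=bubble(12,"pics/b2.png"); np.save("S2.npy",S); prof(S)
```

```text
[-4.61312995  0.36571871 13.43427177] [0.44977922 0.12949639 0.22602656]
256.0:36/30 256.5:37/31 257.0:39/32 257.5:41/34 257.9:46/38 258.4:55/43 258.9:70/48 259.4:95/53 259.9:129/57 260.4:164/61 260.9:195/61 261.3:216/61 261.8:227/61 262.3:231/61 262.8:232/61 263.3:233/61 263.8:235/61 264.3:235/63 264.8:236/64 265.2:235/66 265.7:233/65 266.2:228/66 266.7:225/71 267.2:226/78 267.7:230/91 268.2:234/106 268.6:236/114 269.1:238/121 269.6:238/114 270.1:236/103 270.6:229/91 271.1:224/78 271.6:221/72 272.1:222/67 272.5:227/66 273.0:232/66 273.5:235/68 274.0:239/70 274.5:240/71 275.0:240/69 275.5:238/63 275.9:234/51 276.4:229/41 276.9:221/35 277.4:203/32 277.9:177/32 278.4:139/33 278.9:97/33 279.4:68/34 279.8:50/34 280.3:42/33 280.8:41/33 281.3:40/32 281.8:40/32 282.3:40/32 282.8:40/32 283.2:40/33
```

View pics/b2.png

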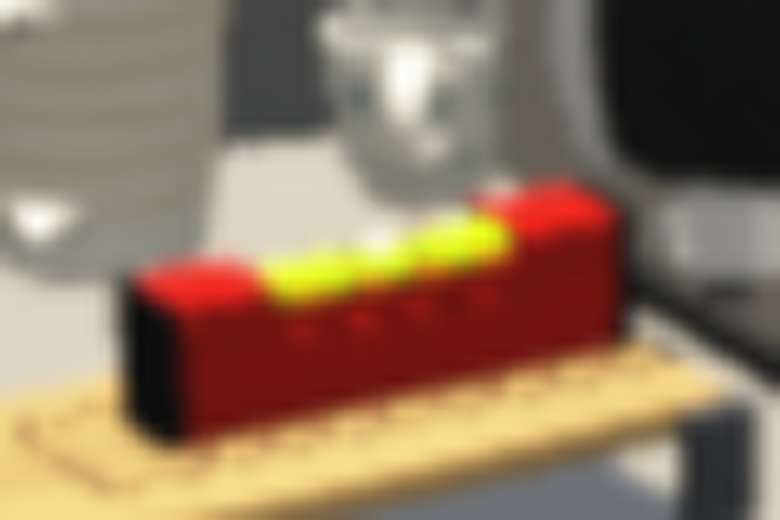

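The bubble now sits centrally at column 269.05, between lines at about 266.8 and 271.7 (middle 269.2). The push holds steady at 13 N against the 7 N needed, and the grip is 61 N. Handing in.

```bash
python3 -c "
from workcell import bot
print(bot.job_done())"
```

```text
the job is handed in; nothing more can be done
None
```

I handed the job in with the level standing free in its outline, the knob gripped at 61 N and pressed down with about 13 N, and the bubble within 1 mm of the middle. The hand-in call gave no verdict.

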